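Put away the kiln stilts and snap the lid on

TASK

Put the loose red-brown kiln stilt into the blue box with the others, set the white lid on the box and press it down until the clips at both ends snap and it sits fully home. Keep pressing: finish with the gripper still pushing the lid firmly down, not let go. Leave the bowl, the glaze jar and the loop tool where they are.

Things in the scene. Friction and masses are not known exactly. Their poses are not given: they have to be found in the camera images.
- box: blue plastic box, open at the top, immovable on the work surface; outside 104 mm along its x, 54 mm along its y, 58 mm high, walls 2.5 mm, floor 3 mm; two stilts are fixed to its floor (18 mm high). The top 8 mm of its walls lean in by 2.5 mm to guide the lid. In each short end: a spring tongue with a round yellow snap bead under a yellow ramp. Origin: centre of the underside, z up.
- box_mouth (a point): centre of the box's rim, 58 mm above the box's underside. The yellow snap beads sit in the middle of the two short ends, 9 mm below the rim, standing out 3.5 mm from the end walls.
- lid: white snap lid lying right way up on the work surface, 111 mm along its x, 62 mm along its y, 18 mm high, 45 g: flat 3 mm top, skirt 15 mm deep, walls 2.5 mm, inner opening 106 by 57 mm; each short end has a window above a 3 mm bar that catches on the bead. Fits either way round. Origin: centre of the skirt's lower edge, z up.
- lid_top (a point): middle of the lid's flat top, 18 mm above the lid's origin: the place to press. Laid loosely on the box the bars rest on the beads, this point about 70 mm above the box's underside; a push of about 10 N takes it past the beads (both at once or one just after the other), the force drops, and fully home it is 61 mm above the box's underside, the top resting on the rim.
- stilt: loose red-brown fireclay kiln stilt, a three-armed star 15 mm high lying flat, 20 g. Arms 9 mm wide reaching 20 mm from the centre, one along its own x axis and the others at +120 and -120 degrees; the arms' solid part is 3 to 12 mm above its underside, small points stick up and down near the arm ends. Origin: centre of its underside.
- bowl: cream ceramic bowl, 92 mm across, 45 mm high, to be left alone. Origin: centre of its underside.
- glaze_jar: small green glass glaze jar with black cap, 48 mm across, 50 mm high, to be left alone. Origin: centre of its underside.
- loop_tool: clay loop tool with wooden handle and steel wire loop, about 170 mm long along its own x, lying on the work surface, to be left alone. Origin: on the surface under its middle.

How it is judged (in metres and radians):
On the way, in this order (a step that is already met when the one before it is completed fails the run):
1. the stilt lies inside the box, let go (x of stilt in the frame of box between -0.049 and 0.049 m and y of stilt in the frame of box between -0.025 and 0.025 m and z of stilt in the frame of box below 0.05 m and contact force between the fingers and stilt below 0.1 N), for 0.2 s.
2. the lid is snapped fully home on the box (horizontal distance between lid and box below 0.004 m and z of lid in the frame of box below 0.0445 m and angle between the z axis of lid and the z axis of box, either way round below 0.025 rad), for 0.2 s.
At the end, for the whole second after the job is handed in: The stilt is in the box; the lid sits snapped home on the box, flush and level (within 1.5 mm of fully down, 4 mm of centred, 1.4 degrees of level), at rest; and the gripper is still pressing it down through the last second: more than 3 N of finger contact and more than 4 N of lid on box (x of stilt in the frame of box between -0.052 and 0.052 m and y of stilt in the frame of box between -0.027 and 0.027 m and z of stilt in the frame of box between 0 and 0.055 m and horizontal distance between lid and box below 0.004 m and angle between lid's own z axis and vertical below 0.025 rad and z of lid in the frame of box between 0.038 and 0.0445 m and contact force between lid and box above 4 N and contact force between the fingers and lid above 3 N and linear speed of lid below 0.02 m/s); the arm keeps its last pose, push and grip.
It fails at once if the bowl is moved more than 3 cm (distance of bowl from where it was at the start of the episode above 0.03 m).
It fails at once if the glaze jar is moved more than 3 cm (distance of glaze_jar from where it was at the start of the episode above 0.03 m).
It fails at once if the loop tool is moved more than 3 cm (distance of loop_tool from where it was at the start of the episode above 0.03 m).
It also fails if it takes over 67 s, if anything falls off the work surface, if the arm or the gripper's body presses on something with over 40 N, if the wrist force passes 120 N, or if a joint passes its speed limit or range.

ROBOT

A 6-joint arm with a two-finger parallel gripper is mounted at the origin on the work surface. World frame = base frame: x ahead of the robot, y to its left, z up, the work surface at z = 0. Lengths are in m, angles in degrees, forces in N, time in s.
With the tool pointing down it reaches from about 0.4 to 0.825 m from the base axis. Payload 7 kg.
Tool frame: the origin (TCP) lies midway between the tips of the shut fingers; the grasp point (between the pads) lies 19 mm behind it; z points along the fingers, y is the line along which they close (so a half turn about z gives the same grasp; the last joint's range is limited). The gripper opens to 88 mm and grips with 3 to 60 N. Pads are 19 mm wide; open, the fingers measure 130 mm over their backs; the gripper's body (78 mm by 193 mm) begins 47 mm behind the grasp point.
Start: joints at [82.913, 20.546, 0.682, 0, -70.136, -16.507], TCP at [0.27, 0.619, 0.227] pointing down, gripper open.
Joint ranges: [-176.03, 176.03], [-82.01, 121.73], [-58.28, 71.71], [-173.87, 95.51], [-174.79, -0.11], [-173.66, 173.66]. Speed limits (degrees/s): [136.94, 136.94, 172.46, 180, 180, 180].

INTERFACE

Orientations are given as [roll, pitch, yaw] about the fixed x, y, z axes, in that order (R = Rz(yaw) Ry(pitch) Rx(roll)).
In Python, from plant import r gives the robot as it stands.
- The arm moves only by the tool drive_tool, never from a script. Its argument "commands" is a list of rows, each an object of numbers: "hand": the closure, from 0 (fully open) to 1 (shut); "tx", "ty", "tz": the shift along the world's x, y, z scaled (see below); "turn": the turn about the world's z scaled (see below). A call has 1 to 10 rows; each row is the pose to reach, as a shift and turn from the pose commanded when the call began; what a row does not reach only later rows make up. The controller multiplies each number of a shift by 0.6 m and each number of a turn by 90 degrees. A row lasts 1/10 s, in which the tool goes at most 50 mm and 8.59 degrees, less where a joint would pass 70% of its speed; a pose out of reach is approached as far as the arm can. A call with a number of a shift or a turn outside -1 to 1 is refused whole. A call with a gripper value outside its range is refused whole. The fingers move at their own pace and stop on an object; "grip_force" is the grip in N (left out, the last holds). Time passes only in rows, so rows that repeat a pose let the fingers close. It gives the time, the measured TCP pose, the force, the opening and the grip force at its end, in the units of the state.
- r.get_state(): the state, without advancing time (a new reading comes with each control period).
- r.capture(name): name is "scene" or "top" or "wrist"; returns a dict with "frame" (384x512x3 uint8, red, green, blue), "fx", "fy", "cx", "cy" (pixels), "world_from_camera" (4x4, takes a point from camera to world coordinates); the wrist camera has in their place "T_tool_cam" (4x4, takes a point from camera to tool coordinates, whose origin is the TCP and whose axes are the flange's). Camera axes: x right, y down, z forward; pixel columns grow to the right and rows downward; lengths in m; the calibration is good to about 2 mm. A picture is of the moment at which its call begins: read the wrist's pose just before it. There is no depth.
- r.close_job(): hands the job in; it is judged then, once.
Trained networks look in the newest picture that a camera, given by its name, has taken for a name from the list of things; names that differ only in an ending like _2 or _b are one class to them, and where a whole thing is asked for, a point or a joint stands for the part that bears it (a point fixed in the world has none). Each returns a list of dicts, best first, with "score" (0 to 1); they miss things now and then, are a little off and sometimes report something else, mostly with a low value. They report only what shows in the picture. A call takes as long as a camera call.
- r.trace(label, camera): "pixels" (384x512 bool, what is visible of it) and "extent" ([left, top, right, bottom] in pixels, round what is visible of it).
The state is a dict: "time_s": time; "joints": joint angles; "qd": joint speeds; "joint_torque": joint torques, N m; "tcp_pos": TCP position; "eef_rot": TCP orientation; "contact_force": force on the tool from outside, world axes, zero at the start; "moment": the same for the moment, N m; "gripper_width": finger opening in m; "gripper_force": force on a finger pad.
Only numpy, scipy, OpenCV 4.12 (cv2) and the standard library are available. Lean on these libraries where they do the work, as an engineer would, in place of code of your own. Each camera call takes 0.05 s, during which the arm holds its last target. There are 200 camera calls.

## Working session

There is one attempt and no reset: what is moved stays moved. The work goes in short steps, Python scripts to look and compute and a tool call to move; the robot and the scene stay as the last step left them, time stands still between calls to the robot, and variables do not carry over. Pictures are saved under pics/ and viewed, at most 13 in all, crops included, and the job is handed in when it is done.

Besides the shell and the picture viewer there is one more tool, called after "Call:" as name(argument=value, ...) on one line, values as JSON. drive_tool: Moves the arm, as the interface text tells. Its arguments: {"type":"object","properties":{"commands":{"type":"array"},"grip_force":{"type":"number"}},"required":["commands"]}

```bash
mkdir -p pics; cat > h.py <<'E'
import numpy as np, cv2
from plant import r
from scipy.spatial.transform import Rotation as R
def cap(n):
    s=r.get_state(); c=r.capture(n)
    if 'world_from_camera' in c: T=np.array(c['world_from_camera'])
    else:
        W=np.eye(4); W[:3,:3]=R.from_euler('xyz',s['eef_rot'],degrees=True).as_matrix(); W[:3,3]=s['tcp_pos']
        T=W@np.array(c['T_tool_cam'])
    c['T']=T; return c
def ray(c,uv,z):
    d=c['T'][:3,:3]@np.array([(uv[0]-c['cx'])/c['fx'],(uv[1]-c['cy'])/c['fy'],1]); o=c['T'][:3,3]
    return o+d*(z-o[2])/d[2]
def proj(c,P):
    p=np.linalg.inv(c['T'])@np.append(P,1); return [c['fx']*p[0]/p[2]+c['cx'],c['fy']*p[1]/p[2]+c['cy']]
def save(c,n): cv2.imwrite('pics/'+n,cv2.cvtColor(np.asarray(c['frame']),cv2.COLOR_RGB2BGR))
def rect(c,m,z):
    """min-area rectangle of mask on plane z: centre, size, yaw of long axis"""
    ct=max(cv2.findContours(m.astype(np.uint8),cv2.RETR_EXTERNAL,cv2.CHAIN_APPROX_NONE)[0],key=cv2.contourArea)
    P=np.array([ray(c,p[0],z)[:2] for p in ct])
    (ce,sz,a)=cv2.minAreaRect((P*1000).astype(np.float32))
    if sz[0]<sz[1]: a+=90; sz=sz[::-1]
    return np.round(ce,1),np.round(sz,1),round((a+90)%180-90,1)
E
cat > a.py <<'E'
from h import *
s=r.get_state(); print(s)
Z=dict(box=.058,lid=.018,stilt=.012,bowl=.045,glaze_jar=.05,loop_tool=.01)
for n in ('top','scene','wrist'):
    c=cap(n); save(c,n+'0.png'); print(n,c['T'][:3,3],c['fx'])
    for k,z in Z.items():
        for d in r.trace(k,n)[:2]: print(k,round(d['score'],2),d['extent'],rect(c,d['pixels'],z) if d['pixels'].sum()>20 else '')
E
python3 a.py; python3 -c "
import cv2,numpy as np
print(cv2.imread('pics/top0.png').shape)"
```

```text
{'time_s': 0.0, 'joints': array([ 8.29132210e+01,  2.05918805e+01,  6.34119332e-01, -1.93016327e-02,
       -7.01371870e+01, -1.65070045e+01]), 'qd': array([ 0.06405231,  0.01692236,  0.02508197, -0.03443008, -0.02080712,
       -0.01093401]), 'joint_torque': array([ 1.03595576e-03, -5.82718062e+01,  2.93056369e+01,  6.99696064e+00,
        6.87127031e-03, -1.67577477e-04]), 'tcp_pos': array([0.27000059, 0.61810933, 0.22562287]), 'eef_rot': array([ 1.79903809e+02, -9.58342979e-03, -2.36003486e+01]), 'contact_force': array([-0.475432  ,  0.69603575,  0.5589662 ]), 'moment': array([-0.00998972, -0.00915039,  0.04248045]), 'gripper_force': 0.0, 'gripper_width': 0.08796672482087688}
top [0.39958054 0.00295768 1.09152937] 416.7354045641108
box 0.39 [155.2, 198.0, 188.3, 244.5] (array([540.5, 219.3]), array([111.7,  60.2]), 21.3)
lid 0.6 [325.1, 191.7, 363.5, 237.8] (array([ 545.2, -221.5]), array([114.2,  65.4]), -18.9)
bowl 0.75 [257.3, 133.1, 293.1, 168.8] (array([712.2, -42.9]), array([89.5, 88.2]), 61.9)
glaze_jar 0.83 [401.1, 179.2, 424.3, 203.0] (array([ 596.2, -389.1]), array([61.6, 45.7]), -55.0)
loop_tool 0.68 [105.1, 227.3, 114.6, 273.9] (array([459.9, 380.8]), array([118.7,  14.8]), 14.4)
scene [ 1.31985104 -0.67708751  0.70261563] 376.60943620325105
box 0.76 [273.8, 161.6, 305.3, 189.8] (array([575.1, 187.2]), array([171.5, 109.7]), -50.5)
lid 0.61 [177.3, 225.7, 203.4, 252.3] (array([ 555.4, -225.2]), array([131.5,  67.3]), -20.1)
stilt 0.38 [273.6, 162.0, 306.1, 194.9] (array([520.5, 248.1]), array([184. , 120.8]), -50.5)
bowl 0.85 [257.2, 216.8, 288.4, 240.5] (array([720.1, -51.2]), array([108.5,  90.3]), -75.7)
glaze_jar 0.6 [136.3, 256.4, 159.4, 286.6] (array([ 625.3, -405.9]), array([88. , 43.3]), -24.2)
loop_tool 0.51 [291.7, 157.1, 312.6, 166.9] (array([466.6, 380. ]), array([96.2, 31.4]), 14.1)
wrist [0.33568463 0.58922998 0.38533717] 337.1541986137067
(384, 512, 3)
```

View pics/top0.png

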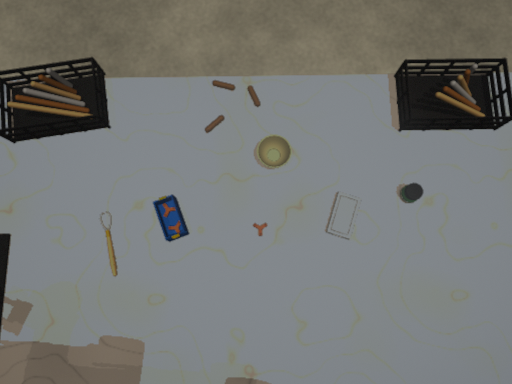

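View pics/scene0.png

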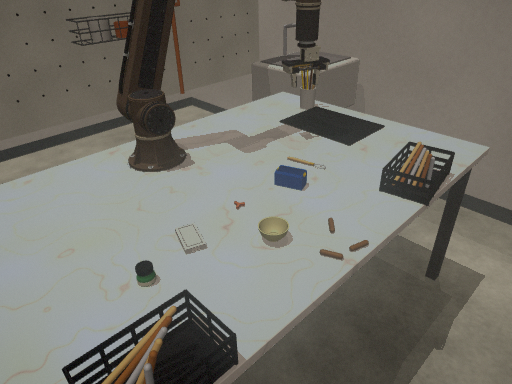

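The top view shows the stilt at (260,229), which the network missed. The box is at (171,218), the lid at (344,215), the bowl at (274,152), the jar at (412,193) and the loop tool at (110,250). I'll fly the wrist camera over the box first, then the stilt.

Call:
drive_tool(commands=[{"hand":0,"tx":0.33,"ty":-0.63,"tz":0,"turn":0},{"hand":0,"tx":0.33,"ty":-0.63,"tz":0,"turn":0},{"hand":0,"tx":0.33,"ty":-0.63,"tz":0,"turn":0},{"hand":0,"tx":0.33,"ty":-0.63,"tz":0,"turn":0},{"hand":0,"tx":0.33,"ty":-0.63,"tz":0,"turn":0},{"hand":0,"tx":0.33,"ty":-0.63,"tz":0,"turn":0},{"hand":0,"tx":0.33,"ty":-0.63,"tz":0,"turn":0},{"hand":0,"tx":0.33,"ty":-0.63,"tz":0,"turn":0},{"hand":0,"tx":0.33,"ty":-0.63,"tz":0,"turn":0},{"hand":0,"tx":0.33,"ty":-0.63,"tz":0,"turn":0}])

```text
time_s: 2.05
tcp_pos: [0.4692, 0.2377, 0.2269]
eef_rot: [-180.0, -0.0, -23.8]
contact_force: [1.1, 0.8, -1.1]
gripper_width: 0.0876
gripper_force: 0.0
```

```bash
cat > b.py <<'E'
from h import *
import sys
s=r.get_state(); print(s['tcp_pos'],s['eef_rot'],s['time_s'],np.abs(s['qd']).max())
c=cap('wrist'); save(c,sys.argv[1]); np.savez('pics/last.npz',f=c['frame'],T=c['T'],k=[c['fx'],c['fy'],c['cx'],c['cy']])
for a in sys.argv[2:]:
    k,z=a.split(':')
    for d in r.trace(k,'wrist')[:2]: print(k,round(d['score'],2),np.round(d['extent']),rect(c,d['pixels'],float(z)))
E
python3 b.py box1.png box:.058 stilt:.012
```

```text
[0.46921588 0.23769422 0.22685574] [-1.79992198e+02 -1.42959582e-02 -2.37984327e+01] 2.05 2.9116125571615052
box 0.73 [179.  39. 293. 155.] (array([540.2, 225.8]), array([108.5,  53.1]), 20.0)
box 0.31 [429.   9. 472.  51.] (array([513.6,  25.1]), array([35.3, 28.9]), -89.6)
stilt 0.85 [430.   8. 473.  55.] (array([510.5,  -0.7]), array([40. , 33.5]), -88.8)
```

View pics/box1.png

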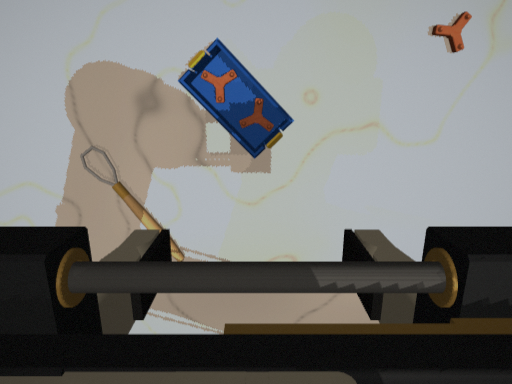

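The wrist view shows the box with corners at about (217,39), (180,80), (256,157) and (293,122). Two stilts are fixed inside it, and the loose one is at (454,33). Moving over the loose stilt next.

Call:
drive_tool(commands=[{"hand":0,"tx":-0.03,"ty":-0.33,"tz":-0.1,"turn":0},{"hand":0,"tx":-0.03,"ty":-0.33,"tz":-0.1,"turn":0},{"hand":0,"tx":-0.03,"ty":-0.33,"tz":-0.1,"turn":0},{"hand":0,"tx":-0.03,"ty":-0.33,"tz":-0.1,"turn":0},{"hand":0,"tx":-0.03,"ty":-0.33,"tz":-0.1,"turn":0},{"hand":0,"tx":-0.03,"ty":-0.33,"tz":-0.1,"turn":0}])

```text
time_s: 2.8
tcp_pos: [0.4498, 0.042, 0.1663]
eef_rot: [180.0, 0.0, -23.7]
contact_force: [0.4, 0.1, 0.1]
gripper_width: 0.0878
gripper_force: 0.0
```

```bash
cat >> b.py <<'E'
E
python3 - <<'E'
from h import *
d=np.load('pics/last.npz'); c=dict(T=d['T'],**dict(zip(['fx','fy','cx','cy'],d['k'])))
P=np.array([ray(c,p,.058) for p in [(217,39),(180,80),(256,157),(293,122)]])*1000
print(P.round(1),P.mean(0))
for i in range(4):
    v=P[(i+1)%4]-P[i]; print(np.linalg.norm(v).round(1),np.degrees(np.arctan2(v[1],v[0])).round(1))
E
python3 b.py st1.png stilt:.012
python3 - <<'E'
import sys; sys.path.insert(0,'.')
from h import *
from scipy.optimize import minimize
d=np.load('pics/last.npz'); c=dict(T=d['T'],**dict(zip(['fx','fy','cx','cy'],d['k'])))
hsv=cv2.cvtColor(d['f'],cv2.COLOR_RGB2HSV)
t=[x for x in r.trace('stilt','wrist')][0]['pixels'].astype(np.uint8)
v,u=np.nonzero(t); P=np.array([ray(c,p,.010)[:2] for p in zip(u,v)])
def f(p):
    Q=P-p[:2]; best=np.full(len(Q),1e9)
    ins=np.zeros(len(Q),bool); dd=best
    for k in range(3):
        a=np.radians(p[2]+120*k); x=Q@[np.cos(a),np.sin(a)]; y=Q@[-np.sin(a),np.cos(a)]
        dd=np.minimum(dd,np.hypot(np.maximum(0,np.maximum(-x,x-.020)),np.maximum(0,abs(y)-.0045)))
    return (dd**2).mean()*1e6
m=min((minimize(f,[*P.mean(0),a],method='Nelder-Mead',options=dict(initial_simplex=[[*P.mean(0),a],[*(P.mean(0)+[.004,0]),a],[*(P.mean(0)+[0,.004]),a],[*P.mean(0),a+15]])) for a in range(0,120,20)),key=lambda m:m.fun)
print(m.x,m.fun,len(P),m.x[2]%120)
E
```

```text
[[595.6 220.   58. ]
 [578.  266.3  58. ]
 [484.2 231.2  58. ]
 [500.7 185.3  58. ]] [539.61877474 225.71507672  58.        ]
49.5 110.8
100.2 -159.5
48.7 -70.2
101.1 20.1
[0.44977171 0.04203715 0.16629091] [ 1.79972495e+02  2.21145837e-02 -2.36528146e+01] 2.8 2.2647760272386366
stilt 0.73 [251.  70. 290. 114.] (array([516.3,  -5.9]), array([35.4, 32.3]), 30.1)
[ 5.14160979e-01 -2.63501321e-03  6.00409405e+01] 0.000800016974305897 635 60.04094052054031
```

View pics/st1.png

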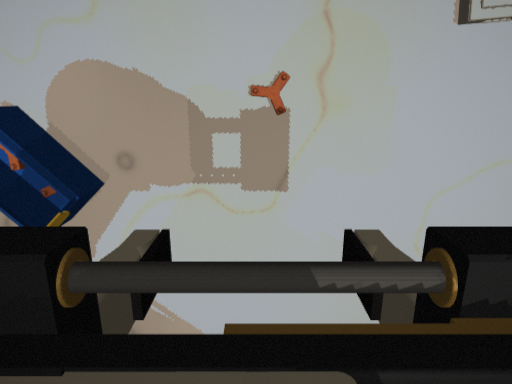

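The stilt is centred at (273,92), with arm tips at (253,91), (286,75) and (281,111). That matches the fit: centre (0.514,-0.003), arms at 60°, 180° and -60°. I'll grip the -60° arm, 13 mm out from the centre.

Call:
drive_tool(commands=[{"hand":0,"tx":0.118,"ty":-0.093,"tz":-0.15,"turn":-0.404},{"hand":0,"tx":0.118,"ty":-0.093,"tz":-0.2,"turn":-0.404},{"hand":0,"tx":0.118,"ty":-0.093,"tz":-0.22,"turn":-0.404},{"hand":0,"tx":0.118,"ty":-0.093,"tz":-0.22,"turn":-0.404},{"hand":0,"tx":0.118,"ty":-0.093,"tz":-0.22,"turn":-0.404},{"hand":0.5,"tx":0.118,"ty":-0.093,"tz":-0.22,"turn":-0.404},{"hand":0.5,"tx":0.118,"ty":-0.093,"tz":-0.22,"turn":-0.404},{"hand":0.5,"tx":0.118,"ty":-0.093,"tz":-0.22,"turn":-0.404}])

```text
time_s: 3.75
tcp_pos: [0.5216, -0.0123, 0.0352]
eef_rot: [-179.9, -0.0, -59.8]
contact_force: [-1.0, -0.7, 1.3]
gripper_width: 0.0688
gripper_force: 0.0
```

```bash
python3 b.py st2.png stilt:.012
```

```text
[ 0.52156225 -0.0123055   0.03518607] [-1.79921362e+02 -1.68381546e-02 -5.98162243e+01] 3.75 0.3084590818886747
stilt 0.61 [228. 211. 292. 260.] (array([517.5,  -9. ]), array([36.7, 30.7]), 30.2)
```

View pics/st2.png

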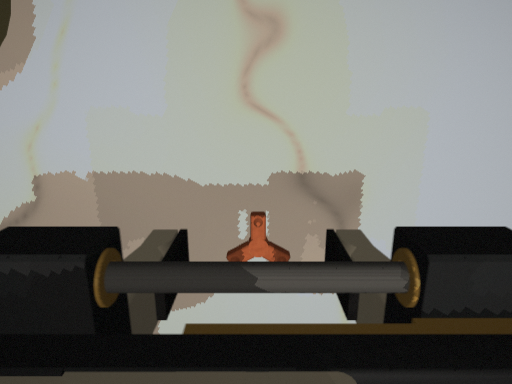

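The gripped arm points straight up the image at u≈258, midway between the fingers. Descending and gripping.

Call:
drive_tool(commands=[{"hand":0.5,"tx":0,"ty":0,"tz":-0.03,"turn":0},{"hand":0.5,"tx":0,"ty":0,"tz":-0.052,"turn":0},{"hand":0.5,"tx":0,"ty":0,"tz":-0.052,"turn":0},{"hand":1,"tx":0,"ty":0,"tz":-0.052,"turn":0},{"hand":1,"tx":0,"ty":0,"tz":-0.052,"turn":0},{"hand":1,"tx":0,"ty":0,"tz":-0.052,"turn":0},{"hand":1,"tx":0,"ty":0,"tz":-0.052,"turn":0},{"hand":1,"tx":0,"ty":0,"tz":-0.052,"turn":0},{"hand":1,"tx":0,"ty":0,"tz":-0.052,"turn":0}], grip_force=15)

```text
time_s: 4.75
tcp_pos: [0.5212, -0.0132, 0.0036]
eef_rot: [-180.0, -0.0, -59.9]
contact_force: [0.5, 0.4, 1.5]
gripper_width: 0.0089
gripper_force: 13.7
```

Call:
drive_tool(commands=[{"hand":1,"tx":0,"ty":0,"tz":0.08,"turn":0},{"hand":1,"tx":0,"ty":0.02,"tz":0.16,"turn":-0.05},{"hand":1,"tx":0.036,"ty":0.3825,"tz":0.19,"turn":-0.112},{"hand":1,"tx":0.036,"ty":0.3825,"tz":0.19,"turn":-0.112},{"hand":1,"tx":0.036,"ty":0.3825,"tz":0.19,"turn":-0.112},{"hand":1,"tx":0.036,"ty":0.3825,"tz":0.19,"turn":-0.112},{"hand":1,"tx":0.036,"ty":0.3825,"tz":0.19,"turn":-0.112},{"hand":1,"tx":0.036,"ty":0.3825,"tz":0.19,"turn":-0.112},{"hand":1,"tx":0.036,"ty":0.3825,"tz":0.19,"turn":-0.112}])

```text
time_s: 5.65
tcp_pos: [0.542, 0.2161, 0.1169]
eef_rot: [179.9, -0.0, -70.0]
contact_force: [-0.2, -0.2, -0.3]
gripper_width: 0.0088
gripper_force: 13.7
```

```bash
python3 b.py bx2.png box:.058
```

```text
[0.54200576 0.2160941  0.11686166] [ 1.79929763e+02 -1.40056272e-02 -6.99936484e+01] 5.65 1.282875385974987
box 0.74 [174. 168. 333. 235.] (array([545.8, 211.4]), array([107.5,  45.1]), 19.9)
```

View pics/bx2.png

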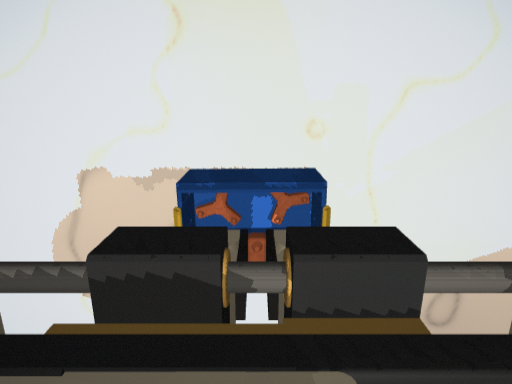

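The tool is square with the box, and the rim spans u=178 to 326. Lowering into the box and releasing with a partial opening.

Call:
drive_tool(commands=[{"hand":1,"tx":0,"ty":0,"tz":-0.06,"turn":0},{"hand":1,"tx":0,"ty":0,"tz":-0.1,"turn":0},{"hand":1,"tx":0,"ty":0,"tz":-0.128,"turn":0},{"hand":1,"tx":0,"ty":0,"tz":-0.128,"turn":0},{"hand":0.75,"tx":0,"ty":0,"tz":-0.128,"turn":0},{"hand":0.75,"tx":0,"ty":0,"tz":-0.128,"turn":0},{"hand":0.75,"tx":0,"ty":0,"tz":-0.128,"turn":0},{"hand":0.75,"tx":0,"ty":0,"tz":-0.128,"turn":0}])

```text
time_s: 6.55
tcp_pos: [0.543, 0.2163, 0.0415]
eef_rot: [-179.9, 0.0, -70.0]
contact_force: [0.4, -0.3, 0.1]
gripper_width: 0.0217
gripper_force: 0.0
```

Call:
drive_tool(commands=[{"hand":0.75,"tx":0,"ty":0,"tz":0.05,"turn":0},{"hand":0.75,"tx":0,"ty":0,"tz":0.15,"turn":0},{"hand":0,"tx":-0.03,"ty":0.1,"tz":0.26,"turn":0},{"hand":0,"tx":-0.05,"ty":0.13,"tz":0.26,"turn":0},{"hand":0,"tx":-0.05,"ty":0.13,"tz":0.26,"turn":0},{"hand":0,"tx":-0.05,"ty":0.13,"tz":0.26,"turn":0}])

```text
time_s: 7.15
tcp_pos: [0.5125, 0.2962, 0.1986]
eef_rot: [-179.8, 0.1, -69.9]
contact_force: [-0.5, 0.6, -0.6]
gripper_width: 0.0484
gripper_force: 0.0
```

```bash
python3 b.py bx3.png box:.058 stilt:.03
```

```text
[0.51251948 0.29617088 0.1986478 ] [-1.79804969e+02  9.86932097e-02 -6.98974076e+01] 7.15 2.969445447747149
box 0.58 [188.  60. 316. 127.] (array([540.5, 226.4]), array([107.9,  52.7]), 20.6)
stilt 0.92 [234.  72. 277. 106.] (array([538.9, 228.5]), array([33.2, 31.6]), -29.3)
```

View pics/bx3.png

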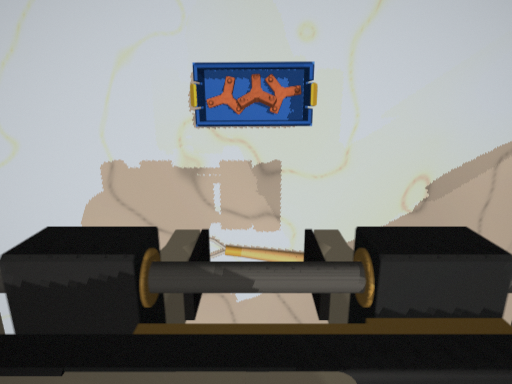

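The stilt now lies in the middle of the box, on the fixed ones at (256,90). The box rim spans (193,62) to (314,126). Next I refine the box pose and move to view the lid.

```bash
cat > blue.py <<'E'
from h import *
d=np.load('pics/last.npz'); c=dict(T=d['T'],**dict(zip(['fx','fy','cx','cy'],d['k'])))
h=cv2.cvtColor(d['f'],cv2.COLOR_RGB2HSV); m=cv2.inRange(h,(105,90,30),(130,255,255)); m=cv2.morphologyEx(m,cv2.MORPH_CLOSE,np.ones((15,15)))
m=cv2.morphologyEx(m,cv2.MORPH_OPEN,np.ones((9,9)))
print(rect(c,m,.058)); print(rect(c,m,.050))
y=cv2.inRange(h,(18,120,100),(32,255,255)); y[200:]=0
n,l,s,ce=cv2.connectedComponentsWithStats(y)
for i in range(1,n):
    if s[i,4]>15: print('yellow',s[i],ray(c,ce[i],.049)*1000)
E
python3 blue.py
```

```text
(array([540.5, 226.1]), array([100.9,  51.5]), 20.1)
(array([540.6, 226.1]), array([103.6,  52.9]), 20.1)
yellow [310  83   7  23 131] [490.95063602 207.78686852  49.        ]
yellow [190  84   7  23 136] [589.9996355  244.65015671  49.        ]
```

Call:
drive_tool(commands=[{"hand":0,"tx":-0.059,"ty":-0.823,"tz":0,"turn":0.566},{"hand":0,"tx":-0.059,"ty":-0.823,"tz":0,"turn":0.566},{"hand":0,"tx":-0.059,"ty":-0.823,"tz":0,"turn":0.566},{"hand":0,"tx":-0.059,"ty":-0.823,"tz":0,"turn":0.566},{"hand":0,"tx":-0.059,"ty":-0.823,"tz":0,"turn":0.566},{"hand":0,"tx":-0.059,"ty":-0.823,"tz":0,"turn":0.566},{"hand":0,"tx":-0.059,"ty":-0.823,"tz":0,"turn":0.566},{"hand":0,"tx":-0.059,"ty":-0.823,"tz":0,"turn":0.566},{"hand":0,"tx":-0.059,"ty":-0.823,"tz":0,"turn":0.566},{"hand":0,"tx":-0.059,"ty":-0.823,"tz":0,"turn":0.566}])

```text
time_s: 8.3
tcp_pos: [0.476, -0.1955, 0.1955]
eef_rot: [180.0, 0.1, -19.2]
contact_force: [1.4, 0.2, -0.1]
gripper_width: 0.088
gripper_force: 0.0
```

Call:
drive_tool(commands=[{"hand":0,"tx":0,"ty":0,"tz":0,"turn":0},{"hand":0,"tx":0,"ty":0,"tz":0,"turn":0},{"hand":0,"tx":0,"ty":0,"tz":0,"turn":0}])

```text
time_s: 8.6
tcp_pos: [0.477, -0.1927, 0.1957]
eef_rot: [180.0, 0.1, -19.1]
contact_force: [-0.2, 0.5, -0.6]
gripper_width: 0.0876
gripper_force: 0.0
```

```bash
python3 b.py lid1.png lid:.018 lid:.009
```

```text
[ 0.47700786 -0.19274812  0.1957245 ] [ 1.79978516e+02  9.17587001e-02 -1.91451878e+01] 8.6 1.7178805737336682
lid 0.62 [226.  34. 298. 159.] (array([ 544.1, -220.8]), array([112.3,  63.4]), -19.2)
lid 0.62 [226.  34. 298. 159.] (array([ 544.1, -220.9]), array([115.3,  65.1]), -19.2)
```

View pics/lid1.png

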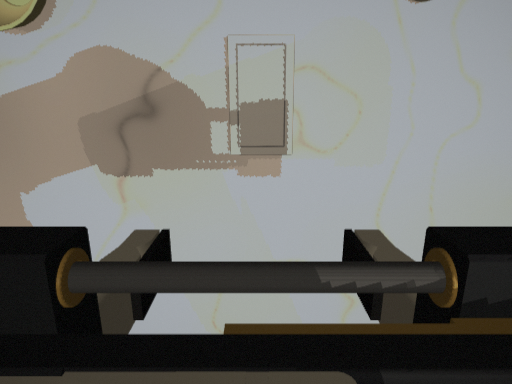

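The lid spans (228,36) to (295,156) and is square to the tool: centre (0.544,-0.221), yaw -19.2°. Moving to grip it across its width.

Call:
drive_tool(commands=[{"hand":0,"tx":0.112,"ty":-0.047,"tz":-0.2,"turn":0},{"hand":0,"tx":0.112,"ty":-0.047,"tz":-0.24,"turn":0},{"hand":0,"tx":0.112,"ty":-0.047,"tz":-0.25,"turn":0},{"hand":0,"tx":0.112,"ty":-0.047,"tz":-0.26,"turn":0},{"hand":0,"tx":0.112,"ty":-0.047,"tz":-0.28,"turn":0},{"hand":0,"tx":0.112,"ty":-0.047,"tz":-0.28,"turn":0},{"hand":0,"tx":0.112,"ty":-0.047,"tz":-0.3,"turn":0},{"hand":0,"tx":0.112,"ty":-0.047,"tz":-0.319,"turn":0},{"hand":0,"tx":0.112,"ty":-0.047,"tz":-0.319,"turn":0}])

```text
time_s: 9.65
tcp_pos: [0.5441, -0.2205, 0.0045]
eef_rot: [-180.0, 0.1, -19.1]
contact_force: [0.2, 0.7, -0.7]
gripper_width: 0.0877
gripper_force: 0.0
```

Call:
drive_tool(commands=[{"hand":1,"tx":0,"ty":0,"tz":0,"turn":0},{"hand":1,"tx":0,"ty":0,"tz":0,"turn":0},{"hand":1,"tx":0,"ty":0,"tz":0,"turn":0},{"hand":1,"tx":0,"ty":0,"tz":0,"turn":0},{"hand":1,"tx":0,"ty":0,"tz":0,"turn":0},{"hand":1,"tx":0,"ty":0,"tz":0,"turn":0}], grip_force=15)

```text
time_s: 10.25
tcp_pos: [0.5451, -0.221, 0.0056]
eef_rot: [-180.0, -0.0, -19.1]
contact_force: [-0.6, 0.4, 3.8]
gripper_width: 0.0623
gripper_force: 15.0
```

Call:
drive_tool(commands=[{"hand":1,"tx":0,"ty":0,"tz":0.05,"turn":0},{"hand":1,"tx":0,"ty":0,"tz":0.12,"turn":0},{"hand":1,"tx":-0.008,"ty":0.08,"tz":0.2,"turn":0.1},{"hand":1,"tx":-0.008,"ty":0.16,"tz":0.2,"turn":0.18},{"hand":1,"tx":-0.008,"ty":0.24,"tz":0.2,"turn":0.26},{"hand":1,"tx":-0.008,"ty":0.32,"tz":0.2,"turn":0.34},{"hand":1,"tx":-0.008,"ty":0.4,"tz":0.2,"turn":0.437},{"hand":1,"tx":-0.008,"ty":0.48,"tz":0.2,"turn":0.437},{"hand":1,"tx":-0.008,"ty":0.56,"tz":0.2,"turn":0.437},{"hand":1,"tx":-0.008,"ty":0.64,"tz":0.2,"turn":0.437}])

```text
time_s: 11.25
tcp_pos: [0.5395, 0.1652, 0.1252]
eef_rot: [-180.0, -0.0, 20.2]
contact_force: [1.0, -0.2, -1.7]
gripper_width: 0.0617
gripper_force: 15.0
```

Call:
drive_tool(commands=[{"hand":1,"tx":0,"ty":0,"tz":0,"turn":0},{"hand":1,"tx":0,"ty":0,"tz":0,"turn":0},{"hand":1,"tx":0,"ty":0,"tz":0,"turn":0}])

```text
time_s: 11.55
tcp_pos: [0.5397, 0.1626, 0.1248]
eef_rot: [180.0, 0.1, 20.2]
contact_force: [-0.4, -0.0, -0.6]
gripper_width: 0.0616
gripper_force: 15.0
```

```bash
python3 b.py lid2.png box:.058; python3 - <<'E'
from h import *
s=r.get_state();print(s['tcp_pos'],s['eef_rot'])
E
```

```text
[0.53968466 0.16259935 0.12482801] [1.79995306e+02 5.13220125e-02 2.02225829e+01] 11.55 1.0205028928141089
box 0.86 [128.  90. 219. 240.] (array([544.7, 223.5]), array([104.5,  59.2]), 19.8)
[0.53996759 0.16197878 0.12505758] [1.79996561e+02 2.45218826e-02 2.01529682e+01]
```

View pics/lid2.png

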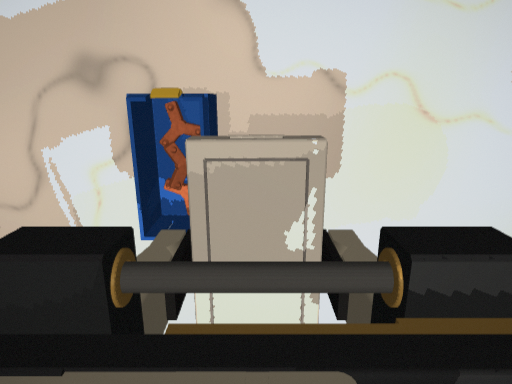

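The lid is held level and square, with its front top edge at row ≈140. A quick check of how far it sits off-centre along x in the grip.

```bash
python3 - <<'E'
from h import *
d=np.load('pics/last.npz'); c=dict(T=d['T'],**dict(zip(['fx','fy','cx','cy'],d['k'])))
a=np.radians(20.2); t=np.array([.5397,.1626]); A=np.array([[np.cos(a),np.sin(a)],[-np.sin(a),np.cos(a)]])
for p,z in [((188,139),.138),((257,139),.138),((326,139),.138),((135,91),.058),((217,95),.058)]:
    print(p,(A@(ray(c,p,z)[:2]-t)*1000).round(1), (A@(ray(c,p,z)[:2]-[.5404,.2261])*1000).round(1))
g=cv2.cvtColor(d['f'],cv2.COLOR_RGB2GRAY); print(g[128:150,230:280:25].T.tolist(), g[128:150,300].tolist())
E
```

```text
(188, 139) [54.8 29.7] [ 32.2 -29.7]
(257, 139) [54.8  0.1] [ 32.2 -59.3]
(326, 139) [ 54.8 -29.5] [ 32.2 -88.9]
(135, 91) [76.1 78.2] [53.5 18.8]
(217, 95) [73.6 25.7] [ 51.  -33.6]
[[188, 188, 187, 188, 177, 171, 158, 142, 148, 160, 127, 124, 147, 158, 169, 173, 173, 172, 172, 173, 172, 172], [170, 172, 171, 169, 170, 170, 148, 137, 151, 149, 118, 122, 149, 162, 169, 173, 172, 173, 171, 173, 173, 172]] [169, 169, 169, 169, 169, 169, 169, 136, 101, 97, 106, 140, 158, 162, 169, 172, 172, 173, 171, 171, 172, 171]
```

Call:
drive_tool(commands=[{"hand":1,"tx":0.001,"ty":0.1065,"tz":0,"turn":0},{"hand":1,"tx":0.001,"ty":0.1065,"tz":0,"turn":0},{"hand":1,"tx":0.001,"ty":0.1065,"tz":-0.03,"turn":0},{"hand":1,"tx":0.001,"ty":0.1065,"tz":-0.06,"turn":0},{"hand":1,"tx":0.001,"ty":0.1065,"tz":-0.08,"turn":0},{"hand":1,"tx":0.001,"ty":0.1065,"tz":-0.095,"turn":0},{"hand":1,"tx":0.001,"ty":0.1065,"tz":-0.1,"turn":0},{"hand":1,"tx":0.001,"ty":0.1065,"tz":-0.107,"turn":0},{"hand":1,"tx":0.001,"ty":0.1065,"tz":-0.107,"turn":0}])

```text
time_s: 12.55
tcp_pos: [0.5408, 0.2269, 0.0609]
eef_rot: [180.0, 0.0, 20.2]
contact_force: [-0.7, -0.3, -0.3]
gripper_width: 0.0621
gripper_force: 15.0
```

Call:
drive_tool(commands=[{"hand":1,"tx":0,"ty":-0.001,"tz":-0.003,"turn":0},{"hand":1,"tx":0,"ty":-0.001,"tz":-0.005,"turn":0},{"hand":1,"tx":0,"ty":-0.001,"tz":-0.008,"turn":0},{"hand":1,"tx":0,"ty":-0.001,"tz":-0.008,"turn":0}])

```text
time_s: 12.95
tcp_pos: [0.5413, 0.2269, 0.0568]
eef_rot: [-180.0, -0.1, 20.3]
contact_force: [1.3, 0.2, 3.5]
gripper_width: 0.062
gripper_force: 15.0
```

There is contact at the expected bead height, so I release, lift clear and look.

Call:
drive_tool(commands=[{"hand":0,"tx":0,"ty":0,"tz":0,"turn":0},{"hand":0,"tx":0,"ty":0,"tz":0,"turn":0},{"hand":0,"tx":0,"ty":0,"tz":0,"turn":0},{"hand":0,"tx":0,"ty":0,"tz":0.03,"turn":0},{"hand":0,"tx":0,"ty":0,"tz":0.06,"turn":0},{"hand":1,"tx":-0.06,"ty":-0.02,"tz":0.12,"turn":0},{"hand":1,"tx":-0.1,"ty":-0.035,"tz":0.15,"turn":0},{"hand":1,"tx":-0.1,"ty":-0.035,"tz":0.15,"turn":0},{"hand":1,"tx":-0.1,"ty":-0.035,"tz":0.15,"turn":0},{"hand":1,"tx":-0.1,"ty":-0.035,"tz":0.15,"turn":0}])

```text
time_s: 13.95
tcp_pos: [0.4809, 0.2056, 0.1456]
eef_rot: [180.0, 0.0, 20.2]
contact_force: [0.0, 0.8, -0.3]
gripper_width: 0.0536
gripper_force: 0.0
```

```bash
python3 b.py lid3.png lid:.070
```

```text
[0.48085374 0.20555246 0.14562081] [1.79991388e+02 3.16624092e-02 2.02341159e+01] 13.95 1.0612196590043976
lid 0.88 [205.  19. 306. 190.] (array([540.7, 227.1]), array([110.9,  61.9]), 20.5)
```

View pics/lid3.png

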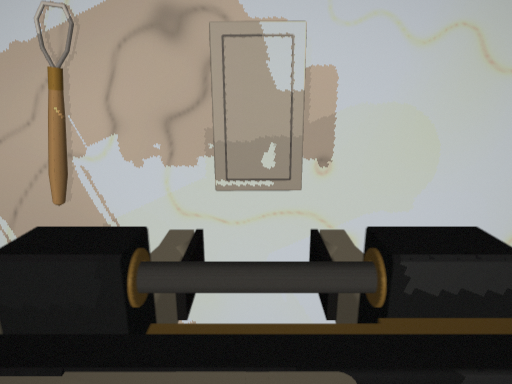

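The lid sits centred and level on the box at (0.5407,0.2271), spanning (210,20) to (306,190). I'll go to its centre with shut fingers.

Call:
drive_tool(commands=[{"hand":1,"tx":0.0995,"ty":0.035,"tz":0,"turn":0},{"hand":1,"tx":0.0995,"ty":0.035,"tz":0,"turn":0},{"hand":1,"tx":0.0995,"ty":0.035,"tz":-0.05,"turn":0},{"hand":1,"tx":0.0995,"ty":0.035,"tz":-0.08,"turn":0},{"hand":1,"tx":0.0995,"ty":0.035,"tz":-0.105,"turn":0},{"hand":1,"tx":0.0995,"ty":0.035,"tz":-0.112,"turn":0},{"hand":1,"tx":0.0995,"ty":0.035,"tz":-0.112,"turn":0},{"hand":1,"tx":0.0995,"ty":0.035,"tz":-0.112,"turn":0}])

```text
time_s: 14.85
tcp_pos: [0.5409, 0.2267, 0.0793]
eef_rot: [180.0, -0.0, 20.2]
contact_force: [0.7, -0.1, 1.1]
gripper_width: 0.0004
gripper_force: 0.0
```

Call:
drive_tool(commands=[{"hand":1,"tx":0,"ty":0,"tz":-0.008,"turn":0},{"hand":1,"tx":0,"ty":0,"tz":-0.013,"turn":0},{"hand":1,"tx":0,"ty":0,"tz":-0.016,"turn":0},{"hand":1,"tx":0,"ty":0,"tz":-0.018,"turn":0},{"hand":1,"tx":0,"ty":0,"tz":-0.02,"turn":0},{"hand":1,"tx":0,"ty":0,"tz":-0.02,"turn":0}])

```text
time_s: 15.45
tcp_pos: [0.5416, 0.2272, 0.0682]
eef_rot: [-180.0, -0.2, 20.3]
contact_force: [0.5, -0.2, 4.1]
gripper_width: 0.0003
gripper_force: 2.4
```

Call:
drive_tool(commands=[{"hand":1,"tx":0,"ty":0,"tz":-0.002,"turn":0},{"hand":1,"tx":0,"ty":0,"tz":-0.004,"turn":0},{"hand":1,"tx":0,"ty":0,"tz":-0.006,"turn":0},{"hand":1,"tx":0,"ty":0,"tz":-0.006,"turn":0}])

```text
time_s: 15.85
tcp_pos: [0.54, 0.2262, 0.063]
eef_rot: [180.0, 0.0, 20.2]
contact_force: [-0.2, -0.1, -0.9]
gripper_width: 0.0005
gripper_force: 0.0
```

Call:
drive_tool(commands=[{"hand":1,"tx":0,"ty":0,"tz":-0.002,"turn":0},{"hand":1,"tx":0,"ty":0,"tz":-0.004,"turn":0},{"hand":1,"tx":0,"ty":0,"tz":-0.006,"turn":0},{"hand":1,"tx":0,"ty":0,"tz":-0.006,"turn":0}])

```text
time_s: 16.25
tcp_pos: [0.5402, 0.2263, 0.0613]
eef_rot: [180.0, -0.0, 20.3]
contact_force: [-7.4, -2.1, 16.6]
gripper_width: 0.0005
gripper_force: 8.5
```

It snapped: the force dropped, then rose again at z=0.061. I'll hold and confirm it is steady.

Call:
drive_tool(commands=[{"hand":1,"tx":0,"ty":0,"tz":-0.001,"turn":0},{"hand":1,"tx":0,"ty":0,"tz":-0.001,"turn":0},{"hand":1,"tx":0,"ty":0,"tz":-0.001,"turn":0},{"hand":1,"tx":0,"ty":0,"tz":-0.001,"turn":0},{"hand":1,"tx":0,"ty":0,"tz":-0.001,"turn":0},{"hand":1,"tx":0,"ty":0,"tz":-0.001,"turn":0}])

```text
time_s: 16.85
tcp_pos: [0.5403, 0.2264, 0.0612]
eef_rot: [180.0, -0.0, 20.3]
contact_force: [-8.3, -1.2, 22.0]
gripper_width: 0.0003
gripper_force: 10.7
```

```bash
python3 b.py fin.png lid:.061; python3 -c "
from h import *
c=cap('scene'); save(c,'fs.png')
f=cv2.imread('pics/fs.png')[130:230,230:350]; g=cv2.imread('pics/fin.png')
cv2.imwrite('pics/fin2.png',np.vstack([cv2.resize(f,(360,300),interpolation=2),cv2.resize(g,(360,270))]))
print(r.get_state()['contact_force'])"
```

```text
[0.54027736 0.22636049 0.06124319] [ 1.79982554e+02 -3.03093785e-02  2.02797989e+01] 16.85 0.08863052441736628
lid 0.55 [187. 130. 321. 325.] (array([570.4, 238.6]), array([61.8, 49.9]), -69.8)
[-8.51209761 -1.84991162 21.60070313]
```

View pics/fin2.png

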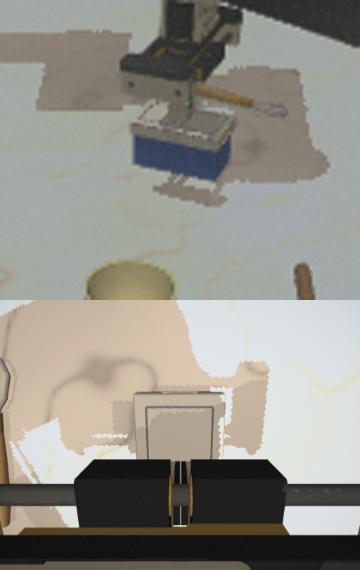

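The combined picture shows the lid level and flush on the box, with the shut fingers pressing at its centre. The push is steady at about 22 N. Handing in.

```bash
python3 -c "
from plant import r
print(r.close_job())"
```

```text
the job is handed in; nothing more can be done
None
```

The stilt is in the box and the lid is snapped home, with the gripper still pressing it down at about 22 N; I handed the job in after about 17 s of robot time, and no verdict came back.

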